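# Close up the coffee service and ring for collection

## Robot

A 6-joint arm with a two-finger parallel gripper is mounted at the origin on the work surface. World frame = base frame: x ahead of the robot, y to its left, z up, the work surface at z = 0. Lengths are in m, angles in rad, forces in N, time in s.
With the tool pointing down it reaches from about 0.375 to 0.9 m from the base axis. Payload 3.1 kg.
Tool frame: the origin (TCP) lies where the fingers leave the gripper's body, on its centre line; the fingertips stand manip.tip_reach ahead of it and the grasp point (between the pads) lies 54 mm ahead of it (manip.tip_reach is the distance from the TCP to the fingertips, in m); z points along the fingers, y is the direction in which the jaws open and shut (so a half turn about z gives the same grasp; the last joint's range is limited). The gripper opens to 85 mm and grips with 20 to 120 N. Pads are 22 mm wide; open, the fingers measure 114 mm over their backs; the gripper's body (76 mm by 85 mm) begins 54 mm behind the grasp point. The pads swing forward as they close: fully open they stand 13 mm farther back than shut.
Start: joints at [0.926, 0.527, 1.433, -0, 1.181, -0.178], TCP at [0.281, 0.558, 0.304] pointing down, gripper open.
Joint ranges: [-3.08, 3.08], [-0.75, 2.2], [0.22, 2.44], [-1.43, 4.57], [0, 2.65], [-2.85, 2.85]. Speed limits (rad/s): [2.79, 2.79, 3.14, 3.14, 3.14, 3.14].

## Interface

Orientations are given as a unit quaternion [x, y, z, w].
In Python, from station import manip, cams, order gives the robot as it stands. The module is installed in compiled form; this text tells all that it offers.
- The arm moves only by the tool drive_tool, never from a script. Its arguments are lists of equal length, an entry for each row: "linear": the shift along the tool's x, y, z in mm, a list of three; "rot": the turn, a rotation vector about the tool's x, y, z in degrees, a list of three; "hand": the finger opening in mm, from 0 to 85.4. A call has 1 to 20 rows; each row shifts and turns the pose as measured when the row begins, along the tool's axes as they then stand; what a row does not reach is not made up. A row lasts 1/12 s, in which the tool goes at most 41.7 mm and 7.16 degrees, less where a joint would pass 70% of its speed; a pose out of reach is approached as far as the arm can. A call with a gripper value outside its range is refused whole. The fingers move at their own pace and stop on an object; "force" is the grip in N (left out, the last holds). Time passes only in rows, so rows that do not move let the fingers close. It gives the time, the measured TCP pose, the force and the opening at its end, in the units of the state.
- manip.sense(): the state, without advancing time (a new reading comes with each control period).
- cams.snapshot(name): name is "scene" or "top"; returns the picture (384x512x3 uint8, red, green, blue); there is no depth.
- cams.camera_model(name): a dict with "vfov" (degrees; the focal length in pixels is half the picture's height over the tangent of half this angle, whatever the lens; pixels are square), "cx", "cy" (the principal point, pixels), "rvec" (rotation vector, rad) and "tvec" (3), from world to camera coordinates, as OpenCV has them. Camera axes: x right, y down, z forward; pixel columns grow to the right and rows downward; lengths in m; the calibration is good to about 2 mm. A picture is of the moment at which its call begins. camera_model takes no time and is no camera call.
- order.sign_off(): hands the job in, once; it reports no verdict.
Trained networks look in the newest picture that a camera, given by its name, has taken for a name from the list of things; names that differ only in an ending like _2 or _b are one class to them, and where a whole thing is asked for, a point or a joint stands for the part that bears it (a point fixed in the world has none). Each returns a list of dicts, best first, with "score" (0 to 1); they miss things now and then, are a little off and sometimes report something else, mostly with a low value. They report only what shows in the picture. A call takes as long as a camera call. They do not tell look-alikes from the thing itself.
- cams.regions_of(label, camera): "pixels" (384x512 bool, what is visible of it) and "rect" ([left, top, right, bottom] in pixels, round what is visible of it).
- cams.spot_point(label, camera): "at" ([column, row] in pixels: a listed point, or the origin of a listed thing).
The state is a dict: "t": time; "q": joint angles; "qd": joint speeds; "tau": joint torques, N m; "tcp_pos": TCP position; "tool_rot": TCP orientation; "force": force on the tool from outside, world axes, zero at the start; "ft_torque": the same for the moment, N m; "finger_gap": opening from 0.0 (shut) to 1.0 (fully open).
Only numpy, scipy, OpenCV 4.12 (cv2) and the standard library are available. Lean on these libraries where they do the work, as an engineer would, in place of code of your own. Each camera call takes 0.05 s, during which the arm holds its last target. There are 200 camera calls.

## Task

The guests have left: lightly press the steel dallah's push stopper fully down, then press the date basket's lid catch fully down, then tap the plunger on top of the call bell and let it spring back. Use only the fingertips and a light touch: do not lift, tip or push anything along the sideboard, keep the basket's lid shut, and leave the tea cups and coaster undisturbed.

Things in the scene. Friction and masses are not known exactly. Their poses are not given: they have to be found in the camera images.
- dallah: Loose silver stainless steel coffee pot, 0.56 to 1.0 kg: round bulbous body 124 mm across at 40 mm height, narrow neck, lid at the top; 219 mm tall in all with the stopper up. Origin: centre of its underside, on the pot's axis; z up. The spout reaches 102 mm from the axis along its +x (up to 182 mm high), the loop handle 96 mm along its -x (up to 174 mm high).
- stopper_top (a point): Centre of the flat top of the dallah's push stopper, a black round cap 26 mm across, on the pot's axis in the middle of the lid; it stands 22 mm above the lid when up (10 mm when down). This point moves with the cap, 219 mm above the sideboard when up.
- stopper (a joint): How far the stopper is pushed down, m: 0 fully up, 0.012 fully down (end stop; its seat is springy and gives up to 6 mm more, about 3 N plus 2 N per mm). It starts up (0 to 0.002), slides with about 2.5 N of friction and stays where it is left.
- basket: Loose closed date basket of rattan-look plastic, 150 mm (x) by 190 mm (y), 91 mm tall with its lid, 1.35 kg with the lid. Origin: centre of its underside; z up; its front, with the catch, faces its -x; the lid's hinge is along the opposite edge.
- catch_top (a point): Centre of the flat top of the lid catch, a round steel push cap 24 mm across on a small steel plate (34 x 50 mm) at the middle of the lid's front edge, 53 mm from the basket's centre towards its -x. It stands 20 mm above its plate when up (8 mm when down); this point moves with the cap, 116 mm above the sideboard when up.
- catch (a joint): How far the lid catch is pushed down, m: 0 fully up, 0.012 fully down (end stop; its seat is springy and gives up to 6 mm more, about 3 N plus 2 N per mm). It starts up (0 to 0.002), slides with about 2.5 N of friction and stays where it is left.
- lid (a joint): Opening angle of the basket's lid, rad: 0 shut (as it starts); grows as the front edge rises. Held shut by its weight only.
- bell: Loose call bell, 0.3 kg: steel dome on a black round base 84 mm across; 62 mm tall with the plunger. Origin: centre of its underside; z up.
- plunger_top (a point): Centre of the flat top of the bell's plunger, a steel pin 18 mm across in the middle of the dome; stands 16 mm above the dome, 62 mm above the sideboard when up. This point moves with the plunger.
- plunger (a joint): How far the bell's plunger is pushed down, m: 0 up, 0.008 fully down (end stop; its seat is springy and gives up to 6 mm more, about 3 N plus 2 N per mm); the bell rings at 0.003. A spring (0.6 N at the start, 3 N fully down) brings it back up.
- cup_a: Loose tulip-shaped glass tea cup, 60 mm across the rim, 85 mm tall, 0.13 kg, standing about 80 mm (centre to centre) from the bell, behind it and to its left as seen from the robot. Origin: centre of its underside.
- cup_b: The same kind of tea cup, standing on the coaster. Origin: centre of its underside.
- coaster: Loose square bamboo coaster, 95 x 95 x 8 mm, on the sideboard farther from the robot than the rest. Origin: centre of its underside.
Things that resemble listed ones, but are neither listed nor needed, are in the scene too. Of the things that look like the dallah, take the one that is farthest to the robot's right at the start.

How it is judged:
On the way, in this order (a step that is already met when the one before it is completed fails the run):
1. the dallah's stopper is pressed down by the fingers (value of joint stopper above 0.007 m and contact force between the fingers and dallah above 0.3 N), for 0.04 s.
2. the basket's catch is pressed down by the fingers (value of joint catch above 0.007 m and contact force between the fingers and basket above 0.3 N), for 0.04 s.
3. the bell's plunger is tapped by the fingers (value of joint plunger above 0.003 m and contact force between the fingers and bell above 0.3 N), for 0.04 s.
At the end, for the whole second after the job is handed in: Stopper and catch each at least 7 mm down of 12, the bell plunger sprung back (under 1 mm), the lid shut (under 0.05 rad), everything upright (within 0.1 rad), at rest and near its start (dallah, basket, bell within 30 mm; cups, coaster within 20 mm) (value of joint each of stopper, catch above 0.007 m and value of joint plunger below 0.001 m and value of joint lid below 0.05 rad and angle between each of dallah, basket, bell, cup_a, cup_b, coaster's own z axis and vertical below 0.1 rad and distance of each of dallah, basket, bell from where it was at the start of the episode below 0.03 m and distance of each of cup_a, cup_b, coaster from where it was at the start of the episode below 0.02 m and linear speed of each of dallah, basket, bell, cup_a, cup_b, coaster below 0.02 m/s); the robot touches nothing.
It fails at once if out of order: the catch is pressed down before the stopper, or the bell rung before both are down ((value of joint catch above 0.007 m and value of joint stopper below 0.007 m) or (value of joint plunger above 0.003 m and value of joint any of stopper, catch below 0.007 m)).
It fails at once if a thing is touched harder than 30 N (contact force between the fingers and dallah above 30 N or contact force between the fingers and basket above 30 N or contact force between the fingers and bell above 30 N).
It fails at once if the dallah, basket or bell is lifted more than 12 mm, shoved more than 30 mm or tipped more than 0.2 rad (height (world z) of any of dallah, basket, bell above 0.012 m or distance of any of dallah, basket, bell from where it was at the start of the episode above 0.03 m or angle between any of dallah, basket, bell's own z axis and vertical above 0.2 rad).
It fails at once if the basket's lid is opened (over 0.1 rad) (value of joint lid above 0.1 rad).
It fails at once if a cup or the coaster is moved more than 20 mm or tipped more than 0.2 rad (distance of any of cup_a, cup_b, coaster from where it was at the start of the episode above 0.02 m or angle between any of cup_a, cup_b, coaster's own z axis and vertical above 0.2 rad).
It also fails if it takes over 58 s, if anything falls off the work surface, if the arm or the gripper's body presses on something with over 40 N, if the wrist force passes 120 N, or if a joint passes its speed limit or range.

## Working session

There is one attempt and no reset: what is moved stays moved. The work goes in short steps, Python scripts to look and compute and a tool call to move; the robot and the scene stay as the last step left them, time stands still between calls to the robot, and variables do not carry over. Pictures are saved under pics/ and viewed, about 8 in all and at most 12, crops included, and the job is handed in when it is done.

Besides the shell and the picture viewer there is one more tool, called after "Request:" as a command line: name --argument value ..., lists and objects as JSON in quotes. drive_tool: Moves the arm, as the interface text tells. Its arguments: {"type":"object","properties":{"linear":{"type":"array","items":{"type":"array","items":{"type":"number"}}},"rot":{"type":"array","items":{"type":"array","items":{"type":"number"}}},"hand":{"type":"array","items":{"type":"number"}},"force":{"type":"number"}},"required":["linear","rot","hand"]}

```bash
mkdir -p pics; cat > h.py <<'E'
import numpy as np, cv2
from station import manip, cams, order
from scipy.spatial.transform import Rotation as R
def cam(n):
    m=cams.camera_model(n); f=192/np.tan(np.radians(m['vfov'])/2)
    K=np.array([[f,0,m['cx']],[0,f,m['cy']],[0,0,1.]])
    return K,np.array(m['rvec'],float),np.array(m['tvec'],float)
def ray(n,p):
    K,r,t=cam(n); Rm=cv2.Rodrigues(r)[0]
    d=Rm.T@np.linalg.inv(K)@np.array([p[0],p[1],1.]); return -Rm.T@t,d
def at_z(n,p,z):
    o,d=ray(n,p); return o+d*(z-o[2])/d[2]
def proj(n,P):
    K,r,t=cam(n); return cv2.projectPoints(np.array(P,float).reshape(-1,3),r,t,K,None)[0].reshape(-1,2)
E
python3 - <<'E'
from h import *
for n in ['scene','top']:
    im=cams.snapshot(n); cv2.imwrite(f'pics/{n}0.png',cv2.resize(im[:,:,::-1],(800,600),interpolation=cv2.INTER_CUBIC))
    o,d=ray(n,[256,192]);print(n,o.round(3),d.round(2))
    for l,z in [('stopper_top',.219),('catch_top',.116),('plunger_top',.062),('cup_a',0),('coaster',0),('dallah',0),('basket',0),('bell',0)]:
        for q in cams.spot_point(l,n): print(l,np.round(q['at'],1),round(q['score'],2),at_z(n,q['at'],z).round(4))
s=manip.sense();print(manip.tip_reach,s)
E
```

```text
scene [ 1.312 -0.349  0.871] [-0.64  0.43 -0.64]
stopper_top [368.5 170.1] 0.66 [0.7448 0.3426 0.219 ]
stopper_top [356.3 111.9] 0.48 [0.5369 0.5029 0.219 ]
stopper_top [280.9 138. ] 0.42 [0.5213 0.2586 0.219 ]
catch_top [ 84.6 249.8] 0.68 [ 0.5044 -0.2659  0.116 ]
catch_top [101.9 298.8] 0.38 [ 0.6553 -0.282   0.116 ]
plunger_top [188.1 220.2] 0.59 [ 0.4971 -0.0108  0.062 ]
cup_a [228.6 310.2] 0.62 [ 0.7477 -0.0497 -0.    ]
cup_a [216.5 246.1] 0.58 [0.5624 0.0288 0.    ]
coaster [230.8 316.5] 0.88 [ 0.7647 -0.0546  0.    ]
dallah [356.2 239.9] 0.95 [0.751  0.3359 0.    ]
dallah [284.5 200.5] 0.85 [0.52   0.2784 0.    ]
dallah [344.5 174.4] 0.62 [0.5281 0.5001 0.    ]
basket [105.6 298.7] 0.72 [ 0.559  -0.2646  0.    ]
bell [193.8 236.6] 0.78 [ 0.4988 -0.0024  0.    ]
top [0.535 0.124 1.209] [ 0.07 -0.02 -1.  ]
stopper_top [167.7 139.7] 0.62 [0.7485 0.3412 0.219 ]
stopper_top [111.1 212.6] 0.56 [0.5529 0.4897 0.219 ]
stopper_top [194.1 225.8] 0.38 [0.5168 0.2691 0.219 ]
catch_top [381.4 226.8] 0.48 [ 0.5094 -0.2674  0.116 ]
plunger_top [292.7 230.8] 0.51 [ 0.4972 -0.0118  0.062 ]
cup
[... 503 characters left out ...]
8.1 231.1] 0.59 [ 0.4942 -0.0041  0.    ]
0.0726 {'t': 0.9, 'q': array([ 9.26514363e-01,  5.27472399e-01,  1.43270401e+00,  9.32451256e-06,
        1.18138507e+00, -1.78462991e-01]), 'qd': array([ 0.0018184 , -0.00043506, -0.00087301, -0.00174243,  0.00098113,
        0.00120413]), 'tau': array([ 1.92605835e-04, -4.42304027e+01, -1.78426069e+01, -1.59623442e-04,
        7.82189709e-04,  1.89149637e-05]), 'tcp_pos': array([0.28066   , 0.55841607, 0.30392609]), 'tool_rot': array([2.30811146e-01, 9.72998569e-01, 1.60112679e-05, 2.27931144e-06]), 'force': array([ 0.66851847, -0.50428272,  0.84657348]), 'ft_torque': array([-0.0361386 , -0.04017545, -0.07312239]), 'finger_gap': 0.9937609383137653}
```

View pics/scene0.png

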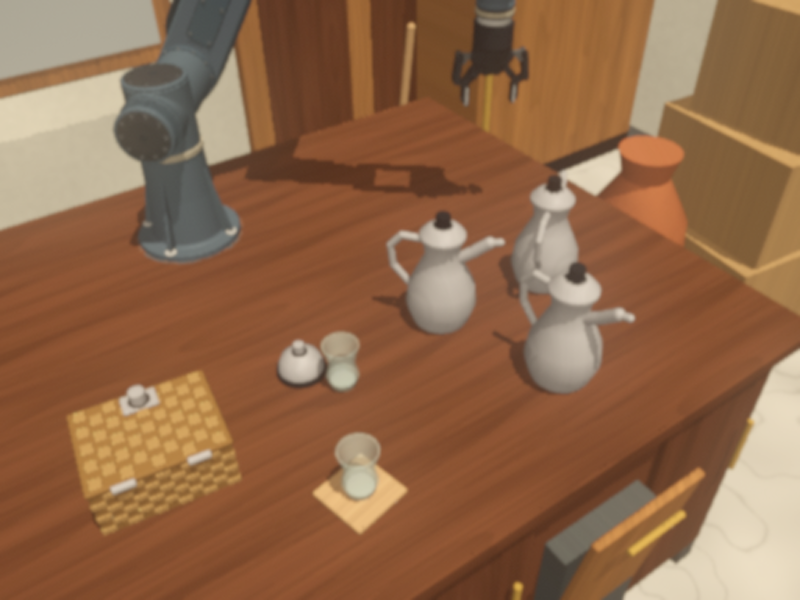

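View pics/top0.png

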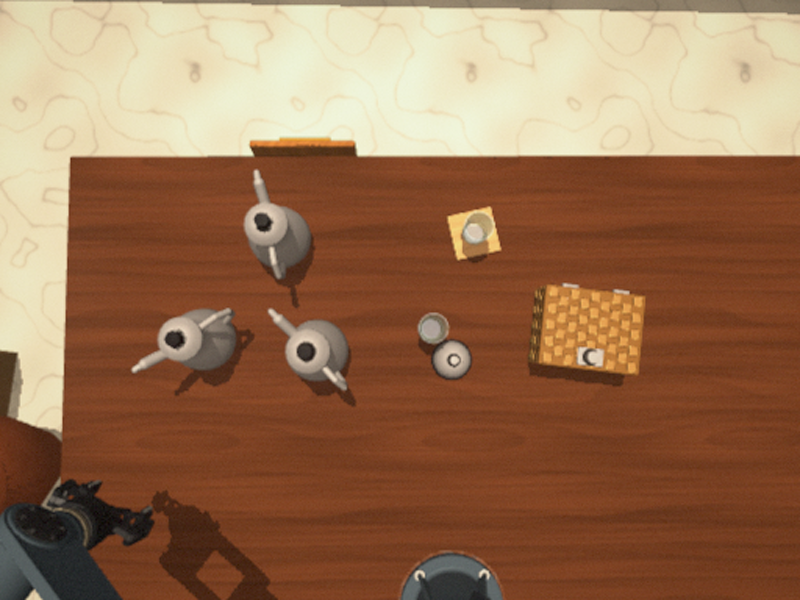

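Three dallahs show. Scene-camera cap pixels: A (281,138) at y≈0.265, B (368,170) at y≈0.34, C (356,112) at y≈0.50. A has the smallest y, so it is the farthest right and the one meant. In the top view A's cap is at (195,225). I'll confirm this in an enlarged crop and refine the three targets.

```bash
python3 - <<'E'
from h import *
from scipy.optimize import least_squares
pts={'stop':[[280.9,138],[194.1,225.8],.219],'catch':[[84.6,249.8],[381.4,226.8],.116],'plun':[[188.1,220.2],[292.7,230.8],.062]}
rows=[]
for j,n in enumerate(['scene','top']):
    im=cams.snapshot(n); row=[]
    for k,v in pts.items():
        p=np.round(v[j]).astype(int); c=im[p[1]-20:p[1]+20,p[0]-20:p[0]+20,::-1]
        c=cv2.resize(c,(260,260),interpolation=cv2.INTER_CUBIC)
        for g in range(0,40,10): cv2.putText(c,f'{p[0]-20+g}',(int(g*6.5),10),0,.35,(0,255,255)); cv2.putText(c,f'{p[1]-20+g}',(0,int(g*6.5)+4),0,.35,(0,255,255)); cv2.line(c,(int(g*6.5),12),(int(g*6.5),18),(0,255,255));cv2.line(c,(22,int(g*6.5)),(28,int(g*6.5)),(0,255,255))
        q=(np.array(v[j])-p+20.5)*6.5; cv2.drawMarker(c,tuple(int(a) for a in q),(0,0,255),0,10); row.append(c)
    rows.append(np.hstack(row))
cv2.imwrite('pics/crop.png',np.vstack(rows))
for k,v in pts.items():
    f=lambda P:np.r_[proj('scene',P)[0]-v[0],proj('top',P)[0]-v[1]]
    r=least_squares(f,at_z('top',v[1],v[2])); print(k,r.x.round(4),r.fun.round(2))
    f2=lambda P:np.r_[proj('scene',[*P,v[2]])[0]-v[0],proj('top',[*P,v[2]])[0]-v[1]]
    r=least_squares(f2,at_z('top',v[1],v[2])[:2]); print(r.x.round(4),r.fun.round(2))
E
```

```text
stop [0.5149 0.2673 0.2126] [ 1.16 -0.12  1.01  0.68]
[0.517  0.2653] [ 1.07 -1.6   1.44 -0.07]
catch [ 0.5094 -0.2662  0.1205] [0.1  0.01 0.13 0.05]
[ 0.5072 -0.2665] [ 0.14  0.87 -0.3   0.77]
plun [ 0.4974 -0.0113  0.0625] [-0.13 -0.   -0.14 -0.07]
[ 0.4972 -0.0113] [-0.12  0.09 -0.18 -0.01]
```

View pics/crop.png

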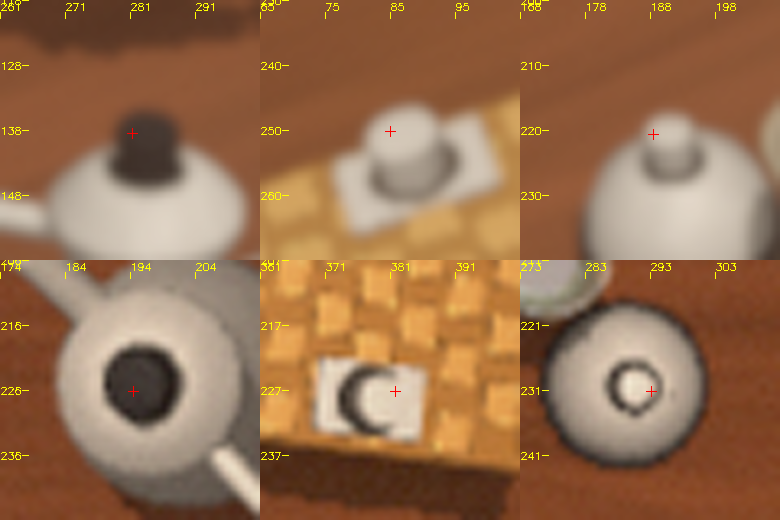

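The crop confirms pot A: a black cap on a steel lid, upright. The network's marks sit 1–3 px off the visible cap centres. I read the centres as follows:

| Target | Scene pixel | Top pixel |
|---|---|---|
| Stopper | (283.3,137.5) | (195,224.6) |
| Catch | (86.3,249.5) | (380.3,227.7) |
| Plunger | (190.6,219) | (290,229.9) |

```bash
python3 - <<'E'
from h import *
from scipy.optimize import least_squares
pts={'stop':[[283.3,137.5],[195,224.6],.219],'catch':[[86.3,249.5],[380.3,227.7],.116],'plun':[[190.6,219],[290,229.9],.062]}
for k,v in pts.items():
    f=lambda P:np.r_[proj('scene',P)[0]-v[0],proj('top',P)[0]-v[1]]
    r=least_squares(f,at_z('top',v[1],v[2])); print(k,r.x.round(4),r.fun.round(2))
    f2=lambda P:np.r_[proj('scene',[*P,v[2]])[0]-v[0],proj('top',[*P,v[2]])[0]-v[1]]
    r=least_squares(f2,at_z('top',v[1],v[2])[:2]); print(r.x.round(4),r.fun.round(2),at_z('scene',v[0],v[2]).round(4),at_z('top',v[1],v[2]).round(4))
s=manip.sense();T=R.from_quat(s['tool_rot']);print(T.as_matrix().round(3),s['tcp_pos'])
def mv(P): print((T.inv().apply(np.array(P)-s['tcp_pos'])*1000).round(1))
mv([.518,.267,.36]); mv([.281,.558,.36])
E
```

```text
stop [0.52   0.2671 0.2166] [-0.04  0.   -0.03 -0.02]
[0.5208 0.2664] [-0.07 -0.57  0.13 -0.31] [0.523 0.265 0.219] [0.52   0.2667 0.219 ]
catch [ 0.5071 -0.2629  0.1176] [-0.17 -0.02 -0.21 -0.09]
[ 0.5063 -0.263 ] [-0.15  0.28 -0.36  0.17] [ 0.5057 -0.2625  0.116 ] [ 0.5068 -0.2641  0.116 ]
plun [ 0.4996 -0.0041  0.0644] [0.25 0.   0.27 0.15]
[ 0.4986 -0.0038] [0.27 0.43 0.09 0.45] [ 0.4968 -0.0036  0.062 ] [ 0.5    -0.0035  0.062 ]
[[-0.893  0.449 -0.   ]
 [ 0.449  0.893  0.   ]
 [ 0.    -0.    -1.   ]] [0.28067681 0.55839961 0.30393268]
[-342.9 -153.8  -56.1]
[ -0.5  -0.2 -56.1]
```

Request:
drive_tool --linear '[[0, 0, -28], [0, 0, -28], [-28, -12.5, 0], [-28, -12.5, 0], [-28, -12.5, 0], [-28, -12.5, 0], [-28, -12.5, 0], [-28, -12.5, 0], [-28, -12.5, 0], [-28, -12.5, 0], [-28, -12.5, 0], [-28, -12.5, 0], [-28, -12.5, 0], [-28, -12.5, 0], [0, 0, 0], [0, 0, 0]]' --rot '[[0, 0, 0], [0, 0, 0], [0, 0, 0], [0, 0, 0], [0, 0, 0], [0, 0, 0], [0, 0, 0], [0, 0, 0], [0, 0, 0], [0, 0, 0], [0, 0, 0], [0, 0, 0], [0, 0, 0], [0, 0, 0], [0, 0, 0], [0, 0, 0]]' --hand '[0, 0, 0, 0, 0, 0, 0, 0, 0, 0, 0, 0, 0, 0, 0, 0]' --force 20

```text
t: 2.33
tcp_pos: [0.5245, 0.2625, 0.3634]
tool_rot: [0.228, 0.974, 0.002, 0.002]
force: [-1.0, -0.0, 0.4]
finger_gap: 0.001
```

```bash
cat > go.py <<'E'
from h import *
import sys
s=manip.sense();T=R.from_quat(s['tool_rot'])
P=np.array([float(a) for a in sys.argv[1:4]])
print('t',s['t'],'tcp',s['tcp_pos'].round(4),'tip',manip.tip_reach,'F',s['force'].round(2),'gap',s['finger_gap'])
print('z axis',T.as_matrix()[:,2].round(4),'shift mm',(T.inv().apply(P-s['tcp_pos'])*1000).round(1))
down=R.from_matrix(np.c_[[-.893,.449,0],[.449,.893,0],[0,0,-1]])
print('rot to down',np.degrees((T.inv()*down).as_rotvec()).round(2))
E
python3 go.py .5205 .2668 .312
```

```text
t 2.3333 tcp [0.5245 0.2625 0.3634] tip 0.0726 F [-1.01 -0.03  0.36] gap 0.0007975932452121104
z axis [ 0.0055  0.0026 -1.    ] shift mm [ 5.7  1.8 51.4]
rot to down [0.27 0.22 0.3 ]
```

Request:
drive_tool --linear '[[3, 1, 20], [3, 1, 20], [0, 0, 10], [0, 0, 0]]' --rot '[[0.3, 0.2, 0.3], [0, 0, 0], [0, 0, 0], [0, 0, 0]]' --hand '[0, 0, 0, 0]'

```text
t: 2.67
tcp_pos: [0.52, 0.2685, 0.3135]
tool_rot: [0.231, 0.973, 0.001, 0.002]
force: [0.4, -0.3, 0.2]
finger_gap: -0.001
```

```bash
python3 go.py .5205 .2668 .2916
python3 - <<'E'
from h import *
v=[]
for n in ['scene','top']:
    im=cams.snapshot(n); s=manip.sense(); p=proj(n,[.5205,.2668,.222])[0].round().astype(int)
    v.append(cv2.resize(im[p[1]-30:p[1]+30,p[0]-30:p[0]+30,::-1],(390,390),interpolation=cv2.INTER_CUBIC))
cv2.imwrite('pics/c2.png',np.hstack(v))
E
```

```text
t 2.6667 tcp [0.52   0.2685 0.3135] tip 0.0726 F [ 0.38 -0.28  0.19] gap -0.0013715706153899342
z axis [ 0.0038  0.0013 -1.    ] shift mm [-1.2 -1.3 21.9]
rot to down [ 0.16  0.16 -0.02]
```

View pics/c2.png

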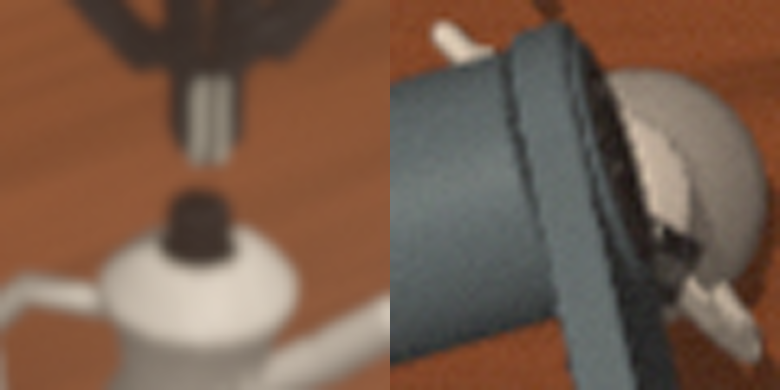

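The scene view shows the closed fingertips centred over the black cap with about a 20 mm gap. Now I'll press gently.

Request:
drive_tool --linear '[[-1, -1, 10], [0, 0, 7], [0, 0, 3], [0, 0, 3], [0, 0, 3], [0, 0, 3], [0, 0, 2], [0, 0, 0]]' --rot '[[0.2, 0.2, 0], [0, 0, 0], [0, 0, 0], [0, 0, 0], [0, 0, 0], [0, 0, 0], [0, 0, 0], [0, 0, 0]]' --hand '[0, 0, 0, 0, 0, 0, 0, 0]'

```text
t: 3.43
tcp_pos: [0.5231, 0.269, 0.2859]
tool_rot: [0.23, 0.973, 0.003, 0.004]
force: [0.1, 0.1, 0.4]
finger_gap: 0.001
```

```bash
python3 go.py .5205 .2668 .2790
```

```text
t 3.4333 tcp [0.5231 0.269  0.2859] tip 0.0726 F [0.05 0.08 0.36] gap 0.0005021354423084584
z axis [ 0.0097  0.003  -0.9999] shift mm [ 1.4 -3.2  6.8]
rot to down [0.4  0.42 0.09]
```

Request:
drive_tool --linear '[[0, 0, 3], [0, 0, 3]]' --rot '[[0.4, 0.4, 0], [0, 0, 0]]' --hand '[0, 0]'

```text
t: 3.6
tcp_pos: [0.5238, 0.2692, 0.2808]
tool_rot: [0.23, 0.973, 0.0, 0.001]
force: [-1.8, 0.2, 2.8]
finger_gap: 0.0
```

Request:
drive_tool --linear '[[0, 0, 2], [0, 0, 2]]' --rot '[[0, 0, 0], [0, 0, 0]]' --hand '[0, 0]'

```text
t: 3.77
tcp_pos: [0.5237, 0.2692, 0.2771]
tool_rot: [0.23, 0.973, 0.0, 0.001]
force: [-0.9, 0.3, 8.1]
finger_gap: -0.001
```

Request:
drive_tool --linear '[[0, 0, -5], [0, 0, -15], [0, 0, -25], [0, 0, -10], [0, 0, 0]]' --rot '[[0, 0, 0], [0, 0, 0], [0, 0, 0], [0, 0, 0], [0, 0, 0]]' --hand '[0, 0, 0, 0, 0]'

```text
t: 4.18
tcp_pos: [0.5235, 0.2689, 0.3318]
tool_rot: [0.23, 0.973, -0.001, -0.001]
force: [0.4, -0.1, 0.1]
finger_gap: -0.0
```

```bash
python3 go.py .5068 -.2632 .330; python3 - <<'E'
from h import *
im=cams.snapshot('scene'); p=np.array([283,145])
cv2.imwrite('pics/c3.png',cv2.resize(im[p[1]-30:p[1]+30,p[0]-30:p[0]+30,::-1],(390,390),interpolation=cv2.INTER_CUBIC))
E
```

```text
t 4.1833 tcp [0.5235 0.2689 0.3318] tip 0.0726 F [ 0.38 -0.14  0.06] gap -0.00014959123704967505
z axis [-1.3e-03 -8.0e-04 -1.0e+00] shift mm [-223.5 -483.2    2.2]
rot to down [-0.08 -0.05  0.07]
```

View pics/c3.png

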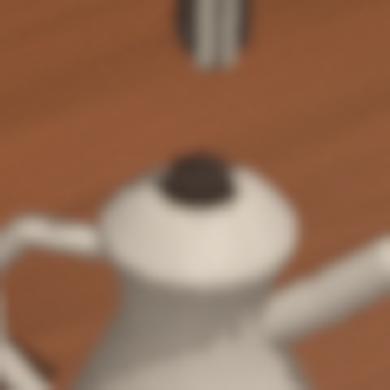

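The cap now stands about half its former height, so the stopper is down, and the pot hasn't moved. Next is the catch.

Request:
drive_tool --linear '[[-15, -32, 0], [-15, -32, 0], [-15, -32, 0], [-15, -32, 0], [-15, -32, 0], [-15, -32, 0], [-15, -32, 0], [-15, -32, 0], [-15, -32, 0], [-15, -32, 0], [-15, -32, 0], [-15, -32, 0], [-15, -32, 0], [-15, -32, 0], [-10, -22, 0], [0, 0, 0], [0, 0, 0]]' --rot '[[0, 0, 0], [0, 0, 0], [0, 0, 0], [0, 0, 0], [0, 0, 0], [0, 0, 0], [0, 0, 0], [0, 0, 0], [0, 0, 0], [0, 0, 0], [0, 0, 0], [0, 0, 0], [0, 0, 0], [0, 0, 0], [0, 0, 0], [0, 0, 0], [0, 0, 0]]' --hand '[0, 0, 0, 0, 0, 0, 0, 0, 0, 0, 0, 0, 0, 0, 0, 0, 0]'

```text
t: 5.65
tcp_pos: [0.5024, -0.2714, 0.3071]
tool_rot: [0.228, 0.974, 0.002, -0.014]
force: [-0.4, -0.4, -0.7]
finger_gap: -0.004
```

```bash
python3 go.py .5068 -.2632 .21
```

```text
t 5.65 tcp [ 0.5024 -0.2714  0.3071] tip 0.0726 F [-0.42 -0.39 -0.68] gap -0.0035388558720277777
z axis [-0.0269  0.0098 -0.9996] shift mm [-3.   9.6 97. ]
rot to down [-0.18 -1.63  0.33]
```

Request:
drive_tool --linear '[[-1, 4, 20], [-1, 3, 25], [0, 2, 25], [0, 0, 20], [0, 0, 5], [0, 0, 0]]' --rot '[[-0.2, -1.6, 0.3], [0, 0, 0], [0, 0, 0], [0, 0, 0], [0, 0, 0], [0, 0, 0]]' --hand '[0, 0, 0, 0, 0, 0]'

```text
t: 6.15
tcp_pos: [0.5068, -0.2576, 0.206]
tool_rot: [0.229, 0.973, 0.002, -0.002]
force: [0.1, -0.7, 0.3]
finger_gap: 0.001
```

```bash
python3 go.py .5068 -.2632 .1886
python3 - <<'E'
from h import *
v=[]
for n in ['scene','top']:
    im=cams.snapshot(n); p=proj(n,[.5068,-.2632,.122])[0].round().astype(int)
    v.append(cv2.resize(im[p[1]-30:p[1]+30,p[0]-30:p[0]+30,::-1],(390,390),interpolation=cv2.INTER_CUBIC))
cv2.imwrite('pics/c4.png',np.hstack(v))
E
```

```text
t 6.15 tcp [ 0.5068 -0.2576  0.206 ] tip 0.0726 F [ 0.1  -0.7   0.33] gap 0.000657082066468055
z axis [-0.0025  0.0046 -1.    ] shift mm [-2.6 -5.1 17.3]
rot to down [ 0.17 -0.25  0.18]
```

View pics/c4.png

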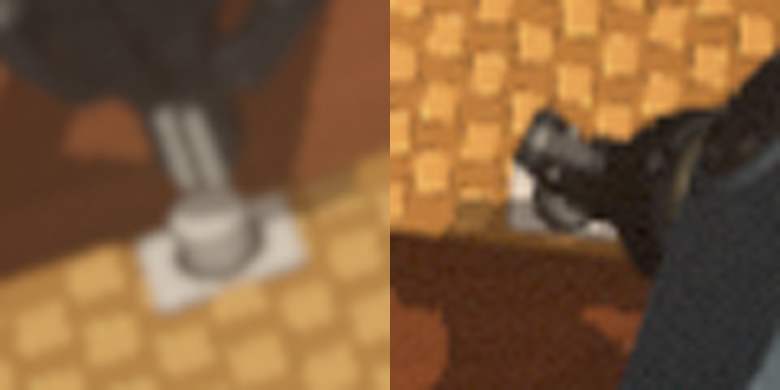

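The fingertips are about 17 mm above the catch cap and about 6 mm off to +y. I'll correct that and press.

Request:
drive_tool --linear '[[-2.5, -5, 5], [0, 0, 6], [0, 0, 3], [0, 0, 3], [0, 0, 3], [0, 0, 3]]' --rot '[[0.2, -0.2, 0], [0, 0, 0], [0, 0, 0], [0, 0, 0], [0, 0, 0], [0, 0, 0]]' --hand '[0, 0, 0, 0, 0, 0]'

```text
t: 6.75
tcp_pos: [0.5104, -0.2663, 0.1882]
tool_rot: [0.229, 0.973, -0.004, 0.007]
force: [0.5, 0.1, -0.5]
finger_gap: 0.002
```

```bash
python3 go.py .5068 -.2632 .1746
```

```text
t 6.75 tcp [ 0.5104 -0.2663  0.1882] tip 0.0726 F [ 0.45  0.12 -0.48] gap 0.0018694026582814446
z axis [ 0.0113 -0.0103 -0.9999] shift mm [ 4.8  1.2 13.6]
rot to down [-0.24  0.84  0.2 ]
```

Request:
drive_tool --linear '[[4, 1, -1], [0, 0, 3], [0, 0, 3], [0, 0, 3], [0, 0, 3]]' --rot '[[-0.2, 0.8, 0], [0, 0, 0], [0, 0, 0], [0, 0, 0], [0, 0, 0]]' --hand '[0, 0, 0, 0, 0]'

```text
t: 7.17
tcp_pos: [0.5068, -0.2634, 0.1772]
tool_rot: [0.229, 0.973, -0.0, -0.0]
force: [-0.9, 0.2, 3.4]
finger_gap: 0.0
```

Request:
drive_tool --linear '[[0, 0, 2], [0, 0, 2]]' --rot '[[0, 0, 0], [0, 0, 0]]' --hand '[0, 0]'

```text
t: 7.33
tcp_pos: [0.5069, -0.2634, 0.1734]
tool_rot: [0.229, 0.973, -0.0, -0.0]
force: [-2.4, 1.1, 8.6]
finger_gap: 0.002
```

Request:
drive_tool --linear '[[0, 0, -5], [0, 0, -15], [0, 0, -25], [0, 0, -20], [0, 0, 0]]' --rot '[[0, 0, 0], [0, 0, 0], [0, 0, 0], [0, 0, 0], [0, 0, 0]]' --hand '[0, 0, 0, 0, 0]'

```text
t: 7.75
tcp_pos: [0.5067, -0.2633, 0.2378]
tool_rot: [0.229, 0.973, 0.001, -0.002]
force: [-0.5, -1.0, -0.0]
finger_gap: 0.0
```

```bash
python3 go.py .499 -.0037 .24; python3 - <<'E'
from h import *
im=cams.snapshot('scene'); p=np.array([86,253])
cv2.imwrite('pics/c5.png',cv2.resize(im[p[1]-30:p[1]+30,p[0]-30:p[0]+30,::-1],(390,390),interpolation=cv2.INTER_CUBIC))
E
```

```text
t 7.75 tcp [ 0.5067 -0.2633  0.2378] tip 0.0726 F [-0.45 -0.99 -0.04] gap 0.0003174905884179832
z axis [-0.0033  0.0019 -1.    ] shift mm [122.8 228.9  -1.6]
rot to down [ 0.01 -0.22  0.19]
```

View pics/c5.png

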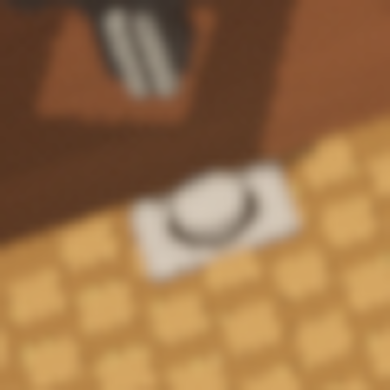

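The catch is down and the basket and lid are unmoved. On to the bell.

Request:
drive_tool --linear '[[15, 29, -2], [15, 29, -2], [15, 29, 0], [15, 29, 0], [15, 29, 0], [15, 29, 0], [15, 29, 0], [10, 20, 0], [0, 0, 0], [0, 0, 0]]' --rot '[[0, 0, 0], [0, 0, 0], [0, 0, 0], [0, 0, 0], [0, 0, 0], [0, 0, 0], [0, 0, 0], [0, 0, 0], [0, 0, 0], [0, 0, 0]]' --hand '[0, 0, 0, 0, 0, 0, 0, 0, 0, 0]'

```text
t: 8.63
tcp_pos: [0.4989, -0.0034, 0.2287]
tool_rot: [0.232, 0.973, 0.001, -0.009]
force: [0.5, -0.4, -0.9]
finger_gap: -0.003
```

```bash
python3 go.py .499 -.0037 .155
```

```text
t 8.6333 tcp [ 0.4989 -0.0034  0.2287] tip 0.0726 F [ 0.49 -0.4  -0.88] gap -0.003137902925978338
z axis [-0.0175  0.0052 -0.9998] shift mm [-1.5  0.  73.7]
rot to down [-0.19 -1.03 -0.15]
```

Request:
drive_tool --linear '[[-1, 0, 25], [0, 0, 25], [0, 0, 18], [0, 0, 5], [0, 0, 0]]' --rot '[[-0.2, -1, 0], [0, 0, 0], [0, 0, 0], [0, 0, 0], [0, 0, 0]]' --hand '[0, 0, 0, 0, 0]'

```text
t: 9.05
tcp_pos: [0.5007, -0.0074, 0.1513]
tool_rot: [0.233, 0.972, -0.0, 0.001]
force: [0.3, 0.0, -0.3]
finger_gap: 0.001
```

```bash
python3 go.py .499 -.0037 .1346
python3 - <<'E'
from h import *
v=[]
for n in ['scene','top']:
    im=cams.snapshot(n); p=proj(n,[.499,-.0037,.066])[0].round().astype(int)
    v.append(cv2.resize(im[p[1]-30:p[1]+30,p[0]-30:p[0]+30,::-1],(390,390),interpolation=cv2.INTER_CUBIC))
cv2.imwrite('pics/c6.png',np.hstack(v))
E
```

```text
t 9.05 tcp [ 0.5007 -0.0074  0.1513] tip 0.0726 F [ 0.34  0.03 -0.3 ] gap 0.0005132272419876362
z axis [ 0.0021 -0.0014 -1.    ] shift mm [ 3.2  2.6 16.7]
rot to down [-0.02  0.14 -0.25]
```

View pics/c6.png

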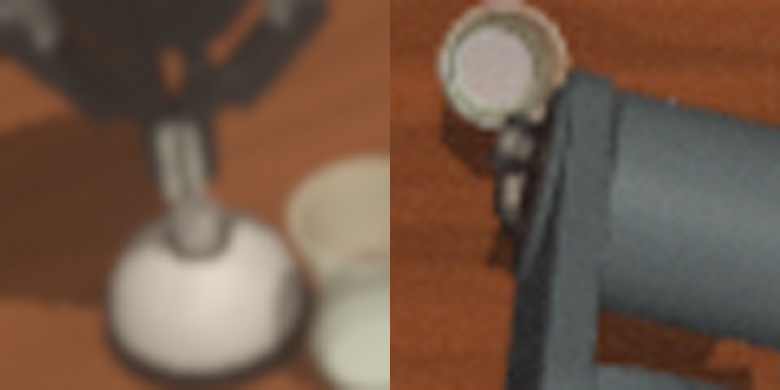

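Request:
drive_tool --linear '[[3, 2.5, 5], [0, 0, 5], [0, 0, 3], [0, 0, 2]]' --rot '[[0, 0.1, 0], [0, 0, 0], [0, 0, 0], [0, 0, 0]]' --hand '[0, 0, 0, 0]'

```text
t: 9.48
tcp_pos: [0.5019, -0.0049, 0.1396]
tool_rot: [0.234, 0.972, -0.0, 0.005]
force: [0.7, -0.0, 0.2]
finger_gap: 0.002
```

```bash
python3 go.py .499 -.0037 .1285
```

```text
t 9.4833 tcp [ 0.5019 -0.0049  0.1396] tip 0.0726 F [ 0.65 -0.    0.15] gap 0.0016293439324517797
z axis [ 0.0102 -0.0029 -0.9999] shift mm [ 3.2 -0.3 11. ]
rot to down [ 0.12  0.59 -0.32]
```

Request:
drive_tool --linear '[[3, 0, 2], [0, 0, 3], [0, 0, 3], [0, 0, 3], [0, 0, 2], [0, 0, 0]]' --rot '[[0.1, 0.6, 0], [0, 0, 0], [0, 0, 0], [0, 0, 0], [0, 0, 0], [0, 0, 0]]' --hand '[0, 0, 0, 0, 0, 0]'

```text
t: 9.98
tcp_pos: [0.4996, -0.0034, 0.1264]
tool_rot: [0.233, 0.972, 0.0, 0.001]
force: [-0.7, 0.4, 3.5]
finger_gap: -0.001
```

Force is 3.5 N at 8 mm travel, so the bell has rung. Lifting clear.

Request:
drive_tool --linear '[[0, 0, -3], [0, 0, -10], [0, 0, -20], [0, 0, -30], [0, 0, -30], [0, 0, -30], [0, 0, -30], [20, -10, 0], [20, -30, 0], [20, -30, 0], [0, 0, 0], [0, 0, 0]]' --rot '[[0, 0, 0], [0, 0, 0], [0, 0, 0], [0, 0, 0], [0, 0, 0], [0, 0, 0], [0, 0, 0], [0, 0, 0], [0, 0, 0], [0, 0, 0], [0, 0, 0], [0, 0, 0]]' --hand '[0, 0, 0, 0, 0, 0, 0, 0, 0, 0, 0, 0]'

```text
t: 10.98
tcp_pos: [0.4117, -0.0385, 0.2937]
tool_rot: [0.232, 0.973, 0.0, 0.005]
force: [-0.3, 0.1, 0.1]
finger_gap: 0.002
```

```bash
python3 - <<'E'
from h import *
im=cams.snapshot('scene'); cv2.imwrite('pics/end.png',cv2.resize(im[90:350,40:440,::-1],(800,520),interpolation=cv2.INTER_CUBIC))
E
```

```text
(no output)
```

View pics/end.png

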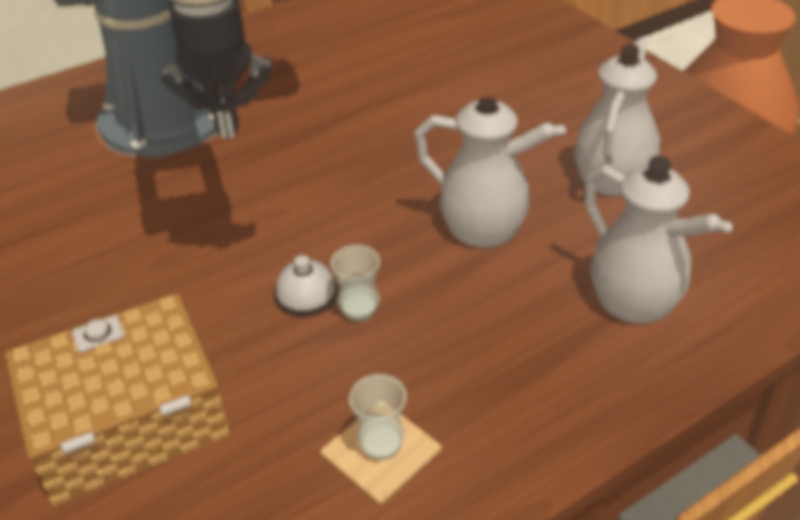

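The picture shows stopper A down at (487,104), the catch down at (98,330), and the plunger back up at (302,262). Everything stands where it did at the start, and the arm is clear.

```bash
python3 -c "
from station import order; print(order.sign_off())"
```

```text
the job is handed in; nothing more can be done
None
```

I pressed the stopper of the rightmost dallah (y ≈ 0.27 m), then the basket's catch, then tapped the bell's plunger, all with closed fingertips. I handed the job in just after 11 s on the robot's clock; `sign_off` gives no verdict.

- **Forces:** the wrist readings were about 8 N on the stopper, 8.6 N on the catch (both past their end stops, into the springy seat) and 3.5 N on the plunger, at about 8 mm of travel.
- **Final picture:** the stopper and catch are down, the plunger is back up, and the lid looks shut. The dallah, basket, bell, cups and coaster look where they started. I judged this by eye and did not measure the joint values or positions again.
- **What disagreed:** the network's marks were 1–3 px (about 5 mm) off the visible cap centres, so I used my own readings from the crops. The fingers also drifted 3–6 mm sideways while creeping down; I corrected that before pressing the catch and bell, but the stopper press landed about 4 mm off my estimated cap centre.

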